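# Snap the dust cap onto the washed drinking bottle

## Robot

A 7-joint arm with a two-finger parallel gripper is mounted at the origin on a cart in front of the work surface, level with it; the furniture and walls round the work are solid. World frame = base frame: x ahead of the robot, y to its left, z up, the work surface at z = 0. Lengths are in m, angles in rad, forces in N, time in s.
With the tool pointing down it reaches from about 0.425 to 0.825 m from the base axis. Payload 3.6 kg.
Tool frame: the origin (TCP) lies where the fingers leave the gripper's body, on its centre line; the fingertips stand 73 mm ahead of it and the grasp point (between the pads) lies 54 mm ahead of it; z points along the fingers, y is the line along which they close (so a half turn about z gives the same grasp; the last joint's range is limited). The gripper opens to 85 mm and grips with 20 to 120 N. Pads are 22 mm wide; open, the fingers measure 114 mm over their backs; the gripper's body (76 mm by 85 mm) begins 54 mm behind the grasp point. The pads swing forward as they close: fully open they stand 13 mm farther back than shut.
Start: joints at [1.165, 0.615, -0.013, 1.423, 0.008, 1.103, -0.04], TCP at [0.24, -0.604, 0.304] pointing down, gripper open.
Joint ranges: [-3.12, 3.12], [-0.3, 2.06], [-1.34, 1.32], [0.26, 2.42], [-1.36, 4.5], [0.01, 1.98], [-2.84, 2.84]. Speed limits (rad/s): [2.79, 2.79, 3.14, 3.14, 3.14, 3.14, 3.14].

## Interface

Orientations are given as a unit quaternion [x, y, z, w].
In Python, from station import arm, snapshot, camera_info, ticket gives the robot as it stands. Calls block until the motion is done:
- arm.movep(position, orientation): joint-space move of the TCP to a pose.
- arm.line_to(position, velocity=0.15, ori=None): straight line of the TCP; ori=None keeps the orientation; velocity is the mean speed in m/s.
- arm.move_j(angles): joint-space move.
- arm.move_gripper(opening, effort=None): opening from 0.0 (shut) to 1.0 (fully open); effort is the grip in N (None keeps the last); returns when the fingers have stopped.
- arm.pause(seconds).
- arm.ik(position, orientation): joint angles nearest the present ones, or None.
- snapshot(name): name is "scene" or "top" or "wrist"; returns the picture (384x512x3 uint8, blue, green, red); there is no depth.
- camera_info(name): a dict with "fx", "fy", "cx", "cy" (pixels), "R" (3x3) and "t" (3): a world point X has camera coordinates R X + t; the wrist camera has in their place "T_tool_cam" (4x4, takes a point from camera to tool coordinates, whose origin is the TCP and whose axes are the flange's). Camera axes: x right, y down, z forward; pixel columns grow to the right and rows downward; lengths in m; the calibration is good to about 2 mm. A picture is of the moment at which its call begins: read the wrist's pose just before it. camera_info takes no time and is no camera call.
A pose or a line that the arm cannot do raises arm.MotionError and nothing moves.
- ticket.finish_job(): hands the job in; it is judged then, once.
Readings, each from a call of its own:
- arm.read_time(): time.
- arm.read_joint_positions(): joint angles.
- arm.read_dq(): joint speeds.
- arm.read_effort(): joint torques, N m.
- arm.read_tool_pos(): TCP position.
- arm.read_eef_rot(): TCP orientation.
- arm.read_ft_force(): force on the tool from outside, world axes, zero at the start.
- arm.read_wrist_torque(): the same for the moment, N m.
- arm.read_opening(): opening from 0.0 (shut) to 1.0 (fully open).
- arm.read_finger_force(): force on a finger pad.
Only numpy, scipy, OpenCV 4.12 (cv2) and the standard library are available. Lean on these libraries where they do the work, as an engineer would, in place of code of your own. Each camera call takes 0.05 s, during which the arm holds its last target. There are 200 camera calls.

## Task

The washed drinking bottle is dry: lift its dust cap (the tall narrow one with the finger flange) up and off its post on the drying rack and press it straight down over the bottle's spout until it clicks home. Do not stop at the click: keep pressing until the cap squeezes its rubber seal, and finish holding it like that, the fingers still on the cap and pushing it firmly down (about 10 N). The bottle stays upright where it stands, and everything else is left where it is.

Things in the scene. Friction and masses are not known exactly. Their poses are not given: they have to be found in the camera images.
- dust_cap: White plastic dust cap, an upside-down cup, hung mouth down on a rack post as it goes on the bottle, at any turn. Origin: centre of the mouth rim, z up to the domed top at 44 mm. Ribbed body 45 mm across at z 6-34 mm: grip here. Flange round the mouth 54 mm across, z 0-5 mm: fingertips above it can push. Inside: bore 40 mm, roof at z 39, rounded snap bead at z 4 narrowing it to 31.6 mm. 24-45 g.
- bottle: Drinking bottle standing loose on the worktop: brushed steel body 68 mm across, ribbed grey collar 65 mm across at z 89-115 mm, above it a black rubber seal ring and the grey spout. Origin: centre of its foot, z up along its axis. 0.3 to 0.5 kg.
- spout_seat (a point): Bottle axis at bottle z 118 mm, top of the free seal: the cap's rim sits here when home. Spout above: 30 mm across for 15 mm, then a cone. Four sprung lugs, 35.6 mm across, 8.3 mm up. Going down, the bead meets them with the rim 9 mm up; the push peaks near 8-14 N, falls as the bead passes (rim 4.3 mm up), and the lugs pull the cap onto the seal: the click. Then only the seal springs back.
- spout_tip (a point): Bottle axis at the spout's tip, 28 mm above spout_seat; tip 17 mm across, widening as a cone to 30 mm within 13 mm.
- seal (a joint): Squeeze (m) of the rubber seal ring on the bottle's collar, 53 mm across, 3 mm proud: 0 free, 0.003 at its stop; 5 N per mm. A cap clicked on and let go leaves it below 0.0007; a 10 N push gives about 0.002.
- rack: Fixed drying rack on the draining board: grey tray 116 x 320 mm, 22 mm high, four white cross-shaped posts 22 mm across in a row along its y at +120, +40, -40, -120 mm, tops at z 78. Origin: centre of its underside, 5 mm above the worktop. Cap, ring and lid are on the first three posts in any order; the cap's mouth is at z 39 and must rise 40 mm to clear. Fingers have room along rack x.
- screw_ring: White plastic screw ring, open at both ends, 58 mm across, 18 mm high, lying round one post on the tray floor. Not needed.
- flask_lid: White plastic wide flat lid, 59 mm across, 31 mm high, hung mouth down on another post. Not needed, does not fit the spout.
- salt: Salt shaker, 44 mm across, 90 mm high, standing loose between bottle and rack near the front edge. Leave alone.
- timer: Round kitchen timer, 59 mm across, 46 mm high. Leave alone.
- garlic: Garlic bulb, 55 mm. Leave alone.
- mustard: Mustard jar, 56 mm across, 85 mm high. Leave alone.
- pepper: Wooden pepper mill, 58 mm across, 135 mm high. Leave alone.
- spice1: Spice jar, 41 mm across, 105 mm high. Leave alone.
- spice2: Spice jar, 41 mm across, 105 mm high. Leave alone.
Things that resemble listed ones, but are neither listed nor needed, are in the scene too. What is shaped like the dust_cap but blue is not meant.

How it is judged:
By the outcome, as a careful person would: the job done as asked, in the order asked, and still so for the second after the job is handed in, while the arm keeps its last pose, push and grip.
It also fails if it takes over 58 s, if anything falls off the work surface, if the arm or the gripper's body presses on something with over 40 N, if the wrist force passes 120 N, or if a joint passes its speed limit or range.

## Working session

There is one attempt and no reset: what is moved stays moved. The work goes in short steps, each a Python script; the robot and the scene stay as the last script left them, time stands still between calls to the robot, and variables do not carry over. Pictures are saved under pics/ and viewed, at most 10 in all, crops included, and the job is handed in when it is done.

```bash
mkdir -p pics; ls; python3 - <<'E'
from station import arm,snapshot,camera_info
import cv2,numpy as np
a=snapshot("scene");b=snapshot("top")
cv2.imwrite("pics/s.png",a);cv2.imwrite("pics/t.png",b)
cv2.imwrite("pics/s_big.png",cv2.resize(a,(800,600),interpolation=cv2.INTER_CUBIC))
cv2.imwrite("pics/t_big.png",cv2.resize(b,(800,600),interpolation=cv2.INTER_CUBIC))
for n in("scene","top","wrist"):print(n,camera_info(n))
print(arm.read_time(),arm.read_tool_pos(),arm.read_eef_rot())
E
```

```text
pics
scene {'fx': 458.1190309099116, 'fy': 458.1190309099116, 'cx': 248.71529589639746, 'cy': 194.4211722002316, 'R': array([[ 0.99248503,  0.12193822,  0.01022466],
       [ 0.07403354, -0.53184009, -0.84360249],
       [-0.0974295 ,  0.8380198 , -0.53687084]]), 't': array([-0.54414831,  0.06287403,  1.36567355])}
top {'fx': 408.8275604551827, 'fy': 408.8275604551827, 'cx': 255.84237613001338, 'cy': 189.8305022487125, 'R': array([[-7.38043541e-03, -9.99972537e-01, -6.74806680e-04],
       [-9.94904340e-01,  7.41088300e-03, -1.00550654e-01],
       [ 1.00552893e-01, -7.07395104e-05, -9.94931712e-01]]), 't': array([0.05440038, 0.54318198, 1.14504941])}
wrist {'fx': 298.8437603310781, 'fy': 298.8437603310781, 'cx': 252.883026053763, 'cy': 191.23995942722343, 'T_tool_cam': array([[-3.14121170e-04, -9.60433525e-01, -2.78509148e-01,
         7.06693607e-02],
       [ 9.99999654e-01, -8.71581473e-05, -8.27303005e-04,
         5.23686943e-04],
       [ 7.70295200e-04, -2.78509312e-01,  9.60433220e-01,
        -7.01656057e-02],
       [ 0.00000000e+00,  0.00000000e+00,  0.00000000e+00,
         1.00000000e+00]])}
0.1 [ 0.24021564 -0.60342876  0.30284423] [ 9.82108894e-01  1.88310305e-01 -2.28472403e-04 -1.13900788e-03]
```

View pics/s_big.png

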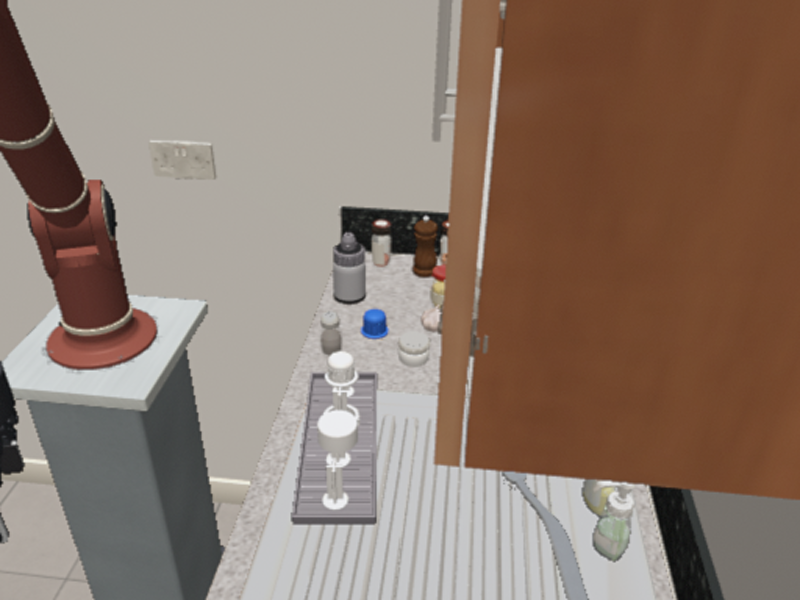

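View pics/t_big.png

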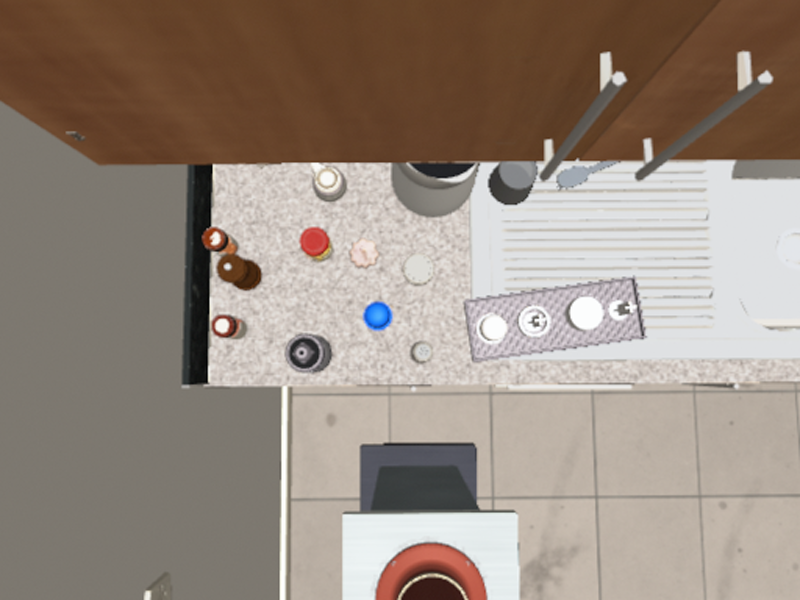

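Candidates, in view pixels:
- **Scene (341,368) / top (492,328):** tall narrow white cap with a flange on the rack. This fits the dust cap.
- **Scene (337,432) / top (586,313):** wide white lid.
- **Top (534,321):** screw ring, lying low.
- **Scene (374,323) / top (377,316):** blue decoy cap.
- **Scene (413,348) / top (418,269):** white timer.

The first one is my choice. The bottle is at top (307,353), scene (349,270). Next I check both in close crops.

```bash
python3 - <<'E'
import cv2,numpy as np
a=cv2.imread("pics/s.png");b=cv2.imread("pics/t.png")
def c(im,x,y,w,h,k):return cv2.resize(im[y:y+h,x:x+w],None,fx=k,fy=k,interpolation=cv2.INTER_CUBIC)
# top: rack x 290-420,y 170-235 @6 ; 
r=c(b,290,172,130,64,6)      #780x384
t=c(b,175,200,50,35,6)       #300x210 bottle
s1=c(a,195,220,40,35,6)      #240x210 cap scene
s2=c(a,205,145,36,35,6)      #bottle scene 216x210
row=np.hstack([t,s1,s2]); row=np.pad(row,((0,0),(0,780-row.shape[1]),(0,0)))
cv2.imwrite("pics/crop1.png",np.vstack([r,row]))
E
```

```text
(no output)
```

View pics/crop1.png

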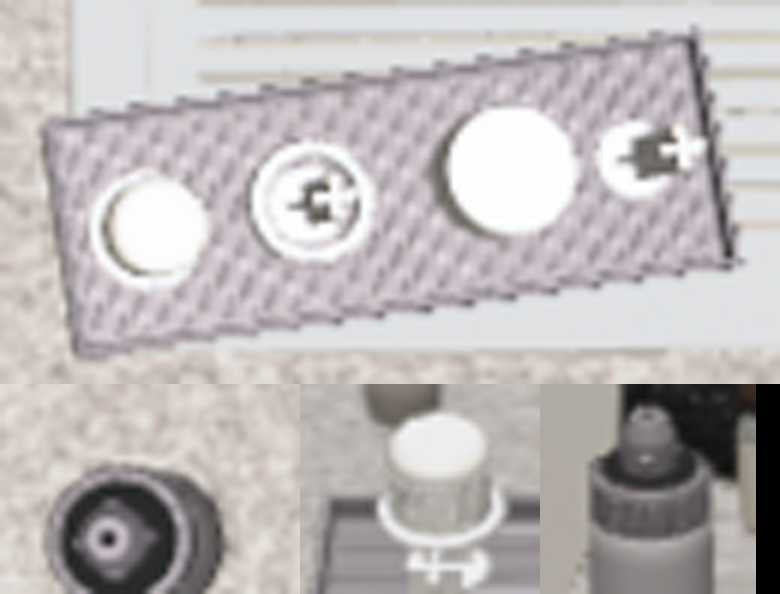

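The crops confirm it. The cap with flange hangs on the post at the rack's bottle end (dome at crop (157,226), flange centre about (149,230)). The bottle's spout tip hole is at top crop (108,155).

```bash
cat >h.py <<'E'
from station import arm,snapshot,camera_info
import numpy as np,cv2
from scipy.spatial.transform import Rotation as Rn
def cam(n):
    c=camera_info(n)
    if 'R' in c: return c,c['R'],c['t']
    q=arm.read_eef_rot();p=arm.read_tool_pos();T=np.eye(4);T[:3,:3]=Rn.from_quat(q).as_matrix();T[:3,3]=p
    M=np.linalg.inv(T@c['T_tool_cam']);return c,M[:3,:3],M[:3,3]
def back(n,u,v,z,C=None):
    c,R,t=C or cam(n);d=R.T@np.array([(u-c['cx'])/c['fx'],(v-c['cy'])/c['fy'],1]);o=-R.T@t
    return o+d*(z-o[2])/d[2]
def proj(C,X):
    c,R,t=C;k=R@np.asarray(X)+t;return c['fx']*k[0]/k[2]+c['cx'],c['fy']*k[1]/k[2]+c['cy']
def quat(yaw):  # tool down, tool y axis along world angle yaw+90 ... tool x at angle yaw
    x=np.array([np.cos(yaw),np.sin(yaw),0]);z=np.array([0,0,-1.]);return Rn.from_matrix(np.c_[x,np.cross(z,x),z]).as_quat()
E
python3 - <<'E'
from h import *
f=lambda u,v,x,y:((u+.5)/6-.5+x,(v+.5)/6-.5+y)
T=cam("top");S=cam("scene")
print("cap dome",back("top",*f(157,226,290,172),.083,T),"flange",back("top",*f(149,230,290,172),.046,T))
print("tip",back("top",*f(108,155,175,200),.146,T),"scene",back("scene",*f(108,26,205,145),.146,S))
print("scene dome",back("scene",*f(138,62,195,220),.086,S),"scene flange",back("scene",*f(143,128,195,220),.046,S))
cs=[back("top",*f(u,v,290,172),.027,T) for u,v in((45,122),(690,35),(728,262),(82,350))]
for c in cs:print(c)
m=np.mean(cs,0);ax=(cs[0]+cs[3]-cs[1]-cs[2])/2;print(m,np.linalg.norm(ax),np.linalg.norm(cs[0]-cs[3]),"yaw",np.arctan2(-ax[0],ax[1]),"post1",m+.12*ax/np.linalg.norm(ax))
print("salt",back("top",422*.64,352*.64,.09,T))
E
```

```text
cap dome [ 0.48369219 -0.11204596  0.083     ] flange [ 0.48378    -0.11367349  0.046     ]
tip [0.44143816 0.21261586 0.146     ] scene [0.43870991 0.21356854 0.146     ]
scene dome [ 0.48217176 -0.12161343  0.086     ] scene flange [ 0.48229473 -0.11599317  0.046     ]
[ 0.53671812 -0.06782389  0.027     ]
[ 0.57631761 -0.37779724  0.027     ]
[ 0.46750166 -0.39106496  0.027     ]
[ 0.42816865 -0.08343821  0.027     ]
[ 0.50217651 -0.23003107  0.027     ] 0.3113118310038267 0.10966673923249413 yaw 0.12711606485830898 post1 [ 0.48696363 -0.11099928  0.027     ]
salt [0.44110592 0.0127813  0.09      ]
```

```bash
python3 - <<'E'
from h import *
for s in(1,-1):
    for p in((.484,-.114,.25),(.484,-.114,.124),(.44,.213,.24),(.44,.213,.198)):
        j=arm.ik(p,quat(.127+s*np.pi/2));print(s,p,None if j is None else np.round(j,2))
print(np.round(arm.read_joint_positions(),2),arm.read_ft_force())
E
```

```text
1 (0.484, -0.114, 0.25) [ 0.48  0.48 -0.42  1.92  0.27  0.8   0.04]
1 (0.484, -0.114, 0.124) [ 0.39  0.67 -0.3   2.03  0.4   0.49 -0.08]
1 (0.44, 0.213, 0.24) [ 0.08  0.59 -0.88  1.94  0.59  0.89 -0.97]
1 (0.44, 0.213, 0.198) [-0.04  0.6  -0.68  1.99  0.56  0.74 -0.94]
-1 (0.484, -0.114, 0.25) [-0.08  0.47  0.39  1.93 -0.25  0.78 -2.57]
-1 (0.484, -0.114, 0.124) [-0.05  0.68  0.36  2.04 -0.49  0.5  -2.35]
-1 (0.44, 0.213, 0.24) [ 0.21  0.71 -1.15  1.94  0.77  1.02  1.97]
-1 (0.44, 0.213, 0.198) [ 0.2   0.79 -1.15  1.98  0.89  0.99  1.87]
[ 1.17  0.62 -0.01  1.42  0.01  1.1  -0.04] [-0.03755262 -0.61112432  1.19014778]
```

```bash
python3 - <<'E'
from h import *
q=quat(.127+np.pi/2)
arm.movep((.484,-.114,.26),q)
C=cam("wrist");im=snapshot("wrist")
print(arm.read_time(),arm.read_tool_pos(),arm.read_ft_force())
for z in(.046,.075,.088):print(z,proj(C,(.484,-.114,z)))
np.savez("w1.npz",R=C[1],t=C[2])
cv2.imwrite("pics/w1.png",im);cv2.imwrite("pics/w1b.png",cv2.resize(im,(800,600),interpolation=cv2.INTER_CUBIC))
E
```

```text
2.1333 [ 0.4839984  -0.11551901  0.25992037] [ 0.74170123  0.48438984 -0.9039134 ]
0.046 (np.float64(253.13289112518274), np.float64(177.69579775274258))
0.075 (np.float64(253.13323508413646), np.float64(185.4017877727277))
0.088 (np.float64(253.1334139990891), np.float64(189.4101638432298))
```

View pics/w1b.png

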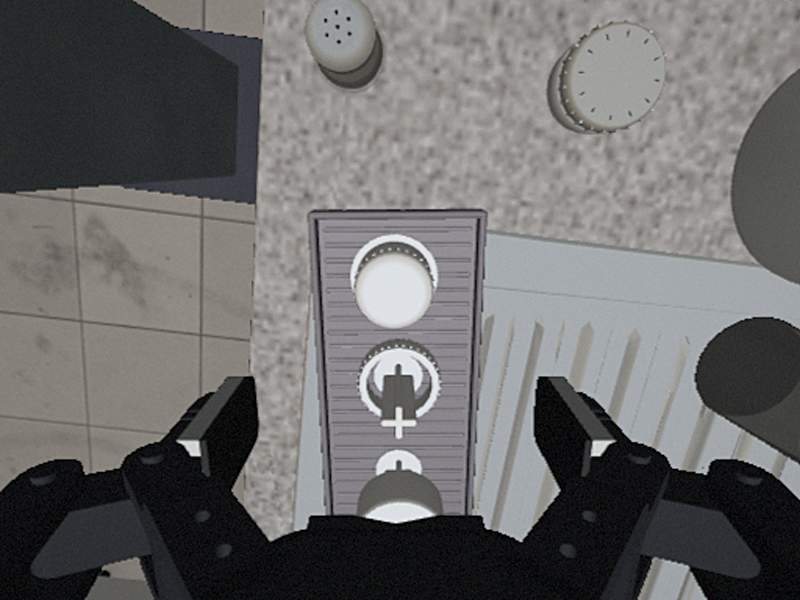

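The wrist view shows the cap dome at (394,290) and the flange centre at about (394.5,278). That matches the projection of my estimate to about 1 px. Fingers have room on both sides along rack x.

```bash
python3 - <<'E'
from h import *
d=np.load("w1.npz");C=(camera_info("wrist"),d['R'],d['t']);k=.64
f=back("w",394.5*k-.2,278.5*k-.2,.046,C);g=back("w",394*k-.2,290*k-.2,.079,C);print(f,g)
c=f*.5+g*.5
q=quat(.127+np.pi/2)
x,y=c[0],c[1]
arm.line_to((x,y,.16),.2,q)
arm.line_to((x,y,.125),.08)
print(arm.read_ft_force())
arm.move_gripper(0.0,60)
print(arm.read_opening(),arm.read_finger_force(),arm.read_ft_force(),arm.read_tool_pos(),arm.read_time())
C=cam("wrist");im=snapshot("wrist")
cv2.imwrite("pics/w2.png",cv2.resize(im,(800,600),interpolation=cv2.INTER_CUBIC))
E
```

```text
[ 0.48321572 -0.11444584  0.046     ] [ 0.48285448 -0.11305782  0.079     ]
[0.3192927  0.20574291 0.92600299]
0.5026404147281601 60.2353173494339 [-1.04718694  0.15204507  5.84376194] [ 0.48320254 -0.11380639  0.12576163] 3.8417
```

View pics/w2.png

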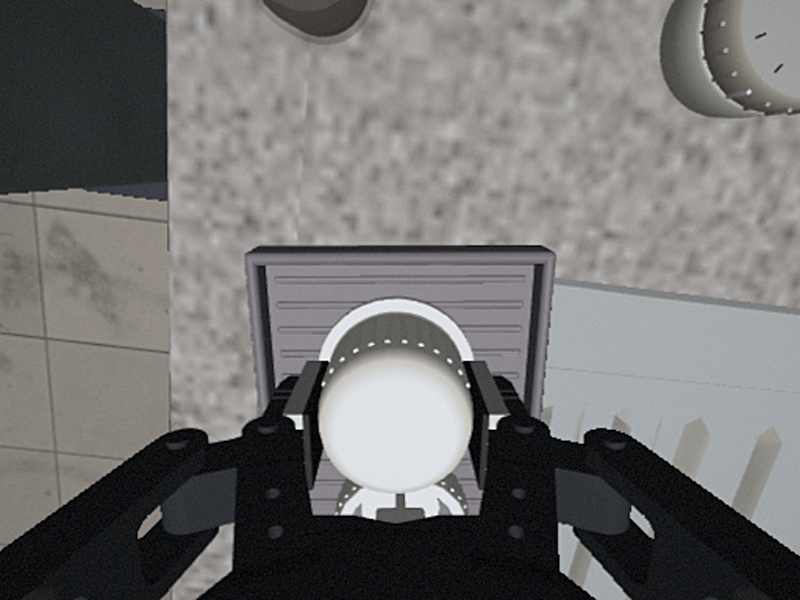

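The pads are closed on the ribbed body at (320,410) and (485,410), above the flange. I lift and look at the bottle on the way.

```bash
python3 - <<'E'
from h import *
q=quat(.127+np.pi/2)
p=arm.read_tool_pos()
arm.move_gripper(0.0,80)
arm.line_to((p[0],p[1],.19),.08)
print(arm.read_opening(),arm.read_ft_force())
arm.line_to((p[0],p[1],.29),.2)
arm.line_to((.441,.12,.29),.2)
arm.pause(.3)
C=cam("wrist");im=snapshot("wrist")
print(arm.read_time(),arm.read_tool_pos(),arm.read_ft_force(),arm.read_opening())
for z in(.115,.118,.146):print(z,proj(C,(.441,.213,z)))
np.savez("w3.npz",R=C[1],t=C[2])
cv2.imwrite("pics/w3.png",cv2.resize(im,(800,600),interpolation=cv2.INTER_CUBIC))
E
```

```text
0.503189679445357 [-0.55584189 -0.16596237 -0.41425567]
7.4167 [0.44111122 0.11957163 0.28999478] [ 0.00664635 -0.46606144 -0.25568944] 0.4996941721131856
0.115 (np.float64(267.90969731895973), np.float64(74.07942627980272))
0.118 (np.float64(268.0984709403803), np.float64(73.6868866431093))
0.146 (np.float64(270.12347633939015), np.float64(69.47604999311561))
```

View pics/w3.png

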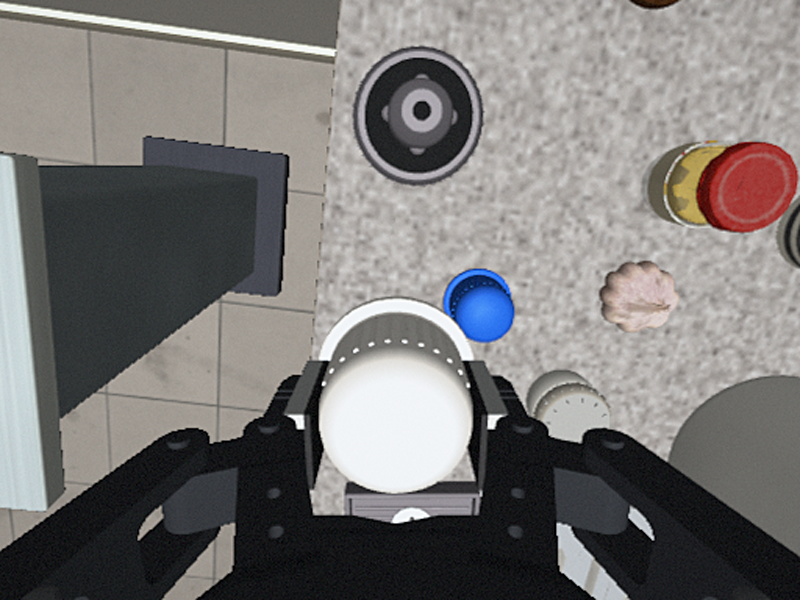

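The spout tip hole is at (422,110), the lugs centre at (420,115.5) and the collar centre at (419,115.5). The cap sits in the grip as it was grasped (flange front edge at v=297, dome bottom at v=493). Next I compute the offsets.

```bash
python3 - <<'E'
from h import *
from scipy.optimize import least_squares
d=np.load("w3.npz");C=(camera_info("wrist"),d['R'],d['t']);k=.64
for u,v,z in((422,110,.146),(420,115.5,.1263),(419,115.5,.115)):print(z,back("w",u*k-.2,v*k-.2,z,C))
c=C[0];M=np.linalg.inv(c['T_tool_cam'])
def pj(P):
    P=np.atleast_2d(P);X=P@M[:3,:3].T+M[:3,3];return np.c_[c['fx']*X[:,0]/X[:,2]+c['cx'],c['fy']*X[:,1]/X[:,2]+c['cy']]
th=np.linspace(0,2*np.pi,721)
def ring(dx,dy,zr,r,z):return pj(np.c_[dx+r*np.cos(th),dy+r*np.sin(th),np.full(721,zr-z)])
def res(p):
    a=ring(*p,.027,.003);b=ring(*p,.0225,.034)
    return [a[:,1].min()-(297*k-.2),b[:,1].max()-(493*k-.2) if 0 else 0,b[:,0].min()-(319*k-.2),b[:,0].max()-(473*k-.2)]
for zr in(.0797,.0817,.0837):
    s=least_squares(lambda p:res((p[0],p[1],zr)),[0,0]);print(zr,s.x,s.fun, ring(*s.x,zr,.0225,.034)[:,1].max(),493*k-.2)
E
```

```text
0.146 [0.44090219 0.21253392 0.146     ]
0.1263 [0.44107799 0.2122023  0.1263    ]
0.115 [0.44100245 0.21326002 0.115     ]
0.0797 [0.00127539 0.0002562 ] [ 0.2734034   0.         -2.33876001  2.33759831] 312.83375116247066 315.32
0.0817 [0.00075822 0.00025728] [ 0.17590741  0.         -1.53230626  1.53155705] 310.898763905756 315.32
0.0837 [0.00023906 0.00025836] [ 0.08462922  0.         -0.75045783  0.75009657] 309.0241391481041 315.32
```

```bash
python3 - <<'E'
from h import *
arm.line_to((.441,.2122,.29),.15)
arm.line_to((.441,.2122,.255),.1)
arm.pause(.3);f0=arm.read_ft_force();print("f0",f0)
z=.255;clicked=False;peak=0
while z>.196:
    z-=.003 if z>.213 else .001
    arm.line_to((.441,.2122,z),.03);arm.pause(.1)
    f=arm.read_ft_force()-f0;p=arm.read_tool_pos()
    print(round(z,4),np.round(p-[.441,.2122,0],4),np.round(f,1),round(arm.read_opening(),3))
    peak=max(peak,f[2])
    if np.hypot(f[0],f[1])>8 or f[2]>18 or (z>.2135 and f[2]>4):print("stop");break
    if peak>5 and f[2]<peak*.5:print("click");break
print(arm.read_time())
E
```

```text
f0 [ 0.07328532  0.1016076  -0.39488747]
0.252 [-0.     0.     0.252] [-0.4  0.1 -0.3] 0.502
0.249 [-0.    -0.     0.249] [-1.   0.5  0.1] 0.498
0.246 [0.    0.    0.246] [-0.4  0.   0.6] 0.501
0.243 [ 0.    -0.     0.243] [ 0.3 -0.1 -0.3] 0.502
0.24 [-0.     -0.      0.2399] [-0.5 -0.2  0.8] 0.505
0.237 [-0.     -0.      0.2369] [-0.2 -0.2 -0.5] 0.502
0.234 [-0.     0.     0.234] [-0.8 -1.1  0.5] 0.498
0.231 [-0.     0.     0.231] [ 0.6 -0.4  0.5] 0.501
0.228 [-0.     0.     0.228] [-0.6  0.1  0.5] 0.501
0.225 [-0.     0.     0.225] [ 0.3 -0.1  0.3] 0.501
0.222 [-0.      0.      0.2219] [-0.4 -0.9  0.8] 0.5
0.219 [-0.     0.     0.219] [ 0.5 -1.1  0.8] 0.5
0.216 [ 0.    -0.     0.216] [-0.4 -0.6  0.3] 0.503
0.213 [-0.     0.     0.213] [-0.8  0.1 -0. ] 0.5
0.212 [0.    0.    0.212] [ 0.3 -0.6 -0.1] 0.501
0.211 [-0.00e+00 -1.00e-04  2.11e-01] [ 0.3 -0.3  0.2] 0.502
0.21 [-0.000e+00 -1.000e-04  2.099e-01] [-0.1 -0.1 -0.3] 0.498
0.209 [-0.     -0.      0.2091] [-0.9 -0.6  0.5] 0.499
0.208 [-0.000e+00  1.000e-04  2.086e-01] [-1.2 -1.3  6. ] 0.501
0.207 [1.000e-04 1.000e-04 2.079e-01] [-2.4 -1.5  7.2] 0.5
0.206 [0.0003 0.0003 0.2072] [-1.9 -0.9  9.7] 0.5
0.205 [2.000e-04 1.000e-04 2.061e-01] [-3.2 -1.6  8.7] 0.501
0.204 [2.000e-04 1.000e-04 2.045e-01] [-2.  -1.4  6.2] 0.5
0.203 [-0.000e+00 -1.000e-04  2.027e-01] [-0.1 -1.1 -0.3] 0.502
click
17.3833
```

Contact came exactly where predicted, then a 9.7 N peak and a drop: the click. Now I press on to 10 N.

```bash
python3 - <<'E'
from h import *
f0=np.array([.0,-.2,-.1]);z=.203
def F():
    r=[]
    for _ in range(10):arm.pause(.04);r.append(arm.read_ft_force())
    return np.mean(r,0)-f0
while z>.192:
    z-=.0005 
    arm.line_to((.441,.2122,z),.03)
    f=F();p=arm.read_tool_pos()
    print(round(z,4),np.round(p-[.441,.2122,0],4),np.round(f,1),round(arm.read_opening(),3))
    if f[2]>9.6:break
arm.pause(1);print(F(),arm.read_tool_pos(),arm.read_time())
cv2.imwrite("pics/w4.png",np.hstack([cv2.resize(snapshot("wrist"),(400,300)),cv2.resize(snapshot("scene")[130:220,180:300],(400,300),interpolation=cv2.INTER_CUBIC)]))
E
```

```text
0.2025 [-2.000e-04  0.000e+00  2.023e-01] [-0.   0.1 -3.2] 0.497
0.202 [-0.     0.     0.202] [ 0.3  0.2 -3.5] 0.5
0.2015 [-0.      0.      0.2015] [-0.1  0.1 -2. ] 0.502
0.201 [-0.     -0.      0.2009] [-0.   0.3 -3.3] 0.498
0.2005 [0.     0.     0.2005] [-0.1  0.3 -3.2] 0.499
0.2 [-0.  -0.   0.2] [-0.3 -0.1 -1.2] 0.501
0.1995 [-0.     -0.      0.1996] [-1.4 -0.6  2.2] 0.501
0.199 [-0.    -0.     0.199] [-2.  -1.4  4.7] 0.501
0.1985 [-1.000e-04 -0.000e+00  1.987e-01] [-2.7 -1.2  6.6] 0.501
0.198 [-1.000e-04 -1.000e-04  1.983e-01] [-2.8 -1.7  8. ] 0.503
0.1975 [-2.00e-04 -1.00e-04  1.98e-01] [-3.4 -2.2  9.5] 0.501
0.197 [-2.000e-04 -1.000e-04  1.977e-01] [-3.4 -2.4 10.9] 0.501
[-3.57926281 -2.26603325 10.8984063 ] [0.44081453 0.21214126 0.19771519] 26.8
```

View pics/w4.png

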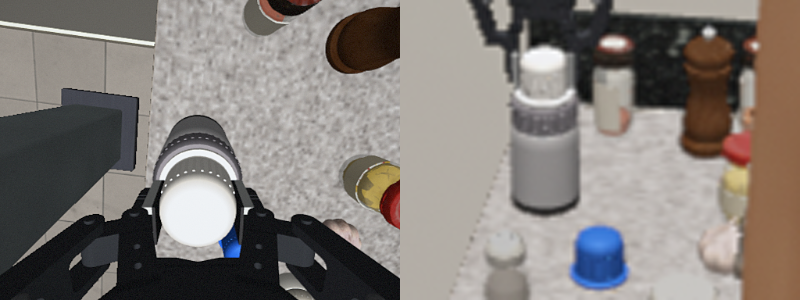

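The wrist half of the picture shows the cap at (197,205) sitting on the collar. In the scene half the cap at (545,75) is seated on the upright bottle, with the fingers on it. The push is steady at about 10.9 N, and the rim is about 2 mm below the free seal's top.

```bash
python3 -c "
from station import ticket;print(ticket.finish_job())"
```

```text
the job is handed in; nothing more can be done
None
```

The dust cap is clicked onto the bottle's spout and the fingers are still holding it down on the seal at about 10.9 N; the bottle is upright, and I handed the job in at about 27 s.

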